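Pack the stain kit and the shoe kit

ROBOT

A 6-joint arm with a two-finger parallel gripper is mounted at the origin on the work surface. World frame = base frame: x ahead of the robot, y to its left, z up, the work surface at z = 0. Lengths are in mm, angles in rad, forces in N, time in s.
With the tool pointing down it reaches from about 250 to 800 mm from the base axis. Payload 3.9 kg.
Tool frame: the origin (TCP) lies at the very end of the fingers, on their centre line; the grasp point (between the pads) lies arm.grip_point_offset behind it (arm.grip_point_offset is the distance from the TCP to the grasp point, in mm); z points along the fingers, y is the line along which they close (so a half turn about z gives the same grasp; the last joint's range is limited). The gripper opens to 85 mm and grips with 20 to 120 N. Pads are 22 mm wide; open, the fingers measure 114 mm over their backs; the gripper's body (76 mm by 85 mm) begins 54 mm behind the grasp point. The pads swing forward as they close: fully open they stand 13 mm farther back than shut.
Start: joints at [-1.102, 0.26, -0.138, 1.173, 0, 1.571], TCP at [237.198, -468.351, 231.304] pointing down, gripper open.
Joint ranges: [-2.78, 2.78], [-0.83, 1.72], [-1.28, 1.37], [-1.9, 2.12], [-1.57, 1.48], [-3.14, 3.14]. Speed limits (rad/s): [2.57, 2.57, 3.14, 3.14, 3.14, 3.14].

INTERFACE

Orientations are given as a unit quaternion [x, y, z, w].
In Python, from rig import arm, claw, kinematics, vision, sign_off, models gives the robot as it stands. Calls block until the motion is done:
- arm.move_to(position, orientation): joint-space move of the TCP to a pose.
- arm.movel(position, feed=150, frame=None, until_force=None): straight line of the TCP; frame=None keeps the orientation; feed is the mean speed in mm/s. With until_force (N) it stops when the force on the tool has changed by that much, and returns True; else False.
- arm.set_joints(angles): joint-space move.
- claw.gripper_open() and claw.clamp(grip_force=None): open the fingers fully, or close them until they stop; grip_force is the grip in N (None keeps the last).
- arm.sleep(seconds).
- kinematics.ik(position, orientation): joint angles nearest the present ones, or None.
- arm.observe(): the state.
- vision.grab_frame(name): name is "scene" or "top" or "wrist"; returns a dict with "frame" (420x560x3 uint8, red, green, blue), "depth" (420x560 float32, mm along the optical axis (not along the pixel's ray), 0 where there is no reading), "fx", "fy", "cx", "cy" (pixels), "D" ([k1, k2, p1, p2, k3] as OpenCV has them; the pictures are not rectified), "camera_from_world" (4x4, takes a point from world to camera coordinates). Camera axes: x right, y up, looking along -z (the intrinsics and any distortion apply to the point x, -y, -z); pixel columns grow to the right and rows downward; lengths in mm; the calibration is good to about 2 mm. A picture is of the moment at which its call begins.
A pose or a line that the arm cannot do raises arm.Unreachable and nothing moves.
- sign_off(): hands the job in; it is judged then, once.
Trained networks look in the newest picture that a camera, given by its name, has taken for a name from the list of things; names that differ only in an ending like _2 or _b are one class to them, and where a whole thing is asked for, a point or a joint stands for the part that bears it (a point fixed in the world has none). Each returns a list of dicts, best first, with "p" (0 to 1); they miss things now and then, are a little off and sometimes report something else, mostly with a low value. They report only what shows in the picture. A call takes as long as a camera call. They do not tell look-alikes from the thing itself.
- models.look_for(query, camera): "pixel" ([column, row] in pixels, amid what is visible of it).
- models.outline_of(query, camera): "pixels" (420x560 bool, what is visible of it) and "pixel" ([column, row] in pixels, amid what is visible of it).
The state is a dict: "clock": time; "joint_pos": joint angles; "joint_velocities": joint speeds; "effort": joint torques, N m; "tcp_pos": TCP position; "ee_rot": TCP orientation; "ft_force": force on the tool from outside, world axes, zero at the start; "torque": the same for the moment, N m; "grip_width": finger opening in mm; "grip_force": force on a finger pad.
Only numpy, scipy, OpenCV 4.12 (cv2) and the standard library are available. Lean on these libraries where they do the work, as an engineer would, in place of code of your own. Each camera call takes 0.05 s, during which the arm holds its last target. There are 200 camera calls.

TASK

Make up two kits from the things on the counter. In the long aluminium basket goes the stain kit: the bar of soap in the largest compartment, the scrubbing brush with the arched handle in the middle one and the round white bottle in the other end one; in the square white tray goes the shoe kit: the wooden shoe brush in the long compartment and the round polish tin in the mid-sized one beside it, not the small one with the dauber. Everything must end let go, flat on the floor of its own compartment, bristles down and bottle standing; leave the jar of pegs standing where it is.

Things in the scene. Friction and masses are not known exactly. Their poses are not given: they have to be found in the camera images.
- soap_mid (a point): bar of pale amber laundry soap, 90 x 50 x 36 mm (x, y, z), lying flat on the counter at the start; the point is its centre, 18 mm above its underside; x runs along its length, z is up
- scrub_handle (a point): white plastic scrubbing brush with an arched handle, bristles down, 100 x 56 mm and 74 mm high (x, y, z). The point is the centre of the handle bar, 68 mm above the bristle tips. The bar runs along x, 90 mm long, 22 mm wide and 12 mm thick (from 62 to 74 mm above the bristle tips), with an open gap 64 mm long and 32 mm high under it
- bottle_mid (a point): white round plastic stain-remover bottle with grey screw cap, standing, 104 mm high. Body 54 mm in diameter, straight up to 77 mm, shoulder above, cap 37 mm in diameter from 85 mm to 104 mm. The point is on its axis 52 mm above its underside; z is up
- shoebrush_mid (a point): shoe brush, bristles down, 150 x 46 x 48 mm (x, y, z): beech back 22 mm thick on top (26 to 48 mm high) over slightly narrower stiff dark bristles. The point is its centre, 24 mm above the bristle tips; x runs along its length
- tin_mid (a point): round flat steel shoe-polish tin, 64 mm in diameter, 26 mm high, lid up. The point is its centre, 13 mm above its underside; z is up
- basket: long aluminium basket, fixed, 280 x 128 mm (x, y), walls 3 and 45 high, floor 3 thick, 43 high cross dividers; two 51 high hook tabs outside the +y wall. Origin: centre of underside. Compartments along x, each 122 wide in y, centred on y = 0: largest 114 long at x = -80 (soap); middle 78 long at x = +19 (scrubbing brush, its length along the basket's y); other end 76 long at x = +99 (bottle)
- tray: square white plastic tray, fixed, 182 x 191 mm (x, y), walls 3 and 45 high, floor 3 thick, 43 high dividers. Origin: centre of underside. Long compartment 176 x 98 centred at x 0, y -43.5 (shoe brush, length along x); mid-sized 118 x 84 at x -29, y +50.5 (tin); small 55 x 84 at x +60.5, y +50.5, holds a fixed polish dauber 41 high
- pegjar_mid (a point): clear jar of wooden clothes pegs with a wooden lid, 66 mm in diameter, 84 mm high, standing among the stock; the point is on its axis, 42 mm above its underside. Not part of any kit: stays where it is
Not all that is in view belongs to the job. What is shaped like the part that bears soap_mid but green or pink is not meant.

How it is judged (in metres and radians):
At the end, for the whole second after the job is handed in: Soap, scrubbing brush and bottle lie in the basket's large, middle and other end compartment, shoe brush and tin in the tray's long and mid-sized one; each rests within its compartment on its floor (height within 8 mm, tilt under 0.2 rad), released and still (under 20 mm/s) (x of soap_mid in the frame of basket between -0.114 and -0.046 m and y of soap_mid in the frame of basket between -0.038 and 0.038 m and z of soap_mid in the frame of basket between 0.013 and 0.029 m and angle between each of soap_mid, scrub_handle, bottle_mid, shoebrush_mid, tin_mid's own z axis and vertical below 0.2 rad and linear speed of each of soap, scrub, bottle, shoebrush, tin below 0.02 m/s and x of scrub_handle in the frame of basket between 0.004 and 0.034 m and y of scrub_handle in the frame of basket between -0.017 and 0.017 m and z of scrub_handle in the frame of basket between 0.063 and 0.079 m and x of bottle_mid in the frame of basket between 0.084 and 0.114 m and y of bottle_mid in the frame of basket between -0.038 and 0.038 m and z of bottle_mid in the frame of basket between 0.047 and 0.063 m and x of shoebrush_mid in the frame of tray between -0.018 and 0.018 m and y of shoebrush_mid in the frame of tray between -0.0735 and -0.0135 m and z of shoebrush_mid in the frame of tray between 0.019 and 0.035 m and x of tin_mid in the frame of tray between -0.06 and 0.002 m and y of tin_mid in the frame of tray between 0.0365 and 0.0645 m and z of tin_mid in the frame of tray between 0.008 and 0.024 m); the robot touches nothing.
It fails at once if the jar of pegs was moved over 30 mm or tipped (distance of pegjar_mid from where it was at the start of the episode above 0.03 m or angle between pegjar_mid's own z axis and vertical above 0.4 rad).
It also fails if it takes over 141 s, if anything falls off the work surface, if the arm or the gripper's body presses on something with over 40 N, if the wrist force passes 120 N, or if a joint passes its speed limit or range.

## Working session

There is one attempt and no reset: what is moved stays moved. The work goes in short steps, each a Python script; the robot and the scene stay as the last script left them, time stands still between calls to the robot, and variables do not carry over. Pictures are saved under pics/ and viewed, at most 14 in all, crops included, and the job is handed in when it is done.

```bash
mkdir -p pics; ls
python3 - <<'E'
from rig import arm, claw, kinematics, vision, models
import cv2
print(arm.grip_point_offset, arm.observe())
for c in ("scene","top"):
    f=vision.grab_frame(c); cv2.imwrite(f"pics/{c}0.png",f["frame"][:,:,::-1]); print(c,f["fx"],f["fy"],f["cx"],f["cy"],f["D"],f["camera_from_world"].tolist() if hasattr(f["camera_from_world"],'tolist') else f["camera_from_world"])
    for q in ["soap_mid","scrub_handle","bottle_mid","shoebrush_mid","tin_mid","basket","tray","pegjar_mid"]:
        print(q,[(round(d["p"],2),[int(v) for v in d["pixel"]]) for d in models.look_for(q,c)])
E
```

```text
pics
18.700000000000003 {'clock': 0.0, 'joint_pos': array([-1.10199898e+00,  2.60667778e-01, -1.39385789e-01,  1.17269816e+00,
        3.10494428e-05,  1.57080576e+00]), 'joint_velocities': array([ 1.07474588e-03, -1.14737833e-03, -9.83288676e-04, -1.24420693e-03,
       -1.24410314e-03, -8.72568154e-05]), 'effort': array([ 2.10447311e-04, -4.05677927e+01,  2.53924835e+01,  1.86909683e-02,
       -9.67677829e-05,  2.58951964e-06]), 'tcp_pos': array([ 236.89993642, -467.7401182 ,  230.46709441]), 'ee_rot': array([ 9.72654813e-01,  2.32253435e-01, -2.11982700e-04, -9.54567005e-04]), 'ft_force': array([-0.68832807, -0.28713151,  0.20242978]), 'torque': array([-0.00541486, -0.01040328, -0.01077518]), 'grip_force': 0.0, 'grip_width': 85.23462164188983}
scene 527.8793565735114 527.8793565735114 275.5734244146694 216.16383115447135 [-0.00595647  0.          0.          0.          0.        ] [[0.3438562937576311, 0.9389896519202929, -0.00782833506392262, -130.57774853973666], [-0.5898714107760106, 0.22248135519542825, 0.7762433673401175, 188.48707563157004], [0.7306261478980783, -0.2622984
[... 423 characters left out ...]
874986404145 209.85091049296196 [-0.03308046  0.          0.          0.          0.        ] [[-0.006754100781095716, -0.9999744814064614, -0.002327801219552522, -8.90453749272096], [0.9990247553326922, -0.00684922526939504, 0.043619105282706655, -408.4215428581819], [-0.0436339358194235, -0.002030923210765984, 0.9990455219837676, -1104.871629553892], [0.0, 0.0, 0.0, 1.0]]
soap_mid [(0.94, [462, 249]), (0.84, [353, 235]), (0.73, [403, 218]), (0.65, [411, 281])]
scrub_handle [(0.72, [150, 139])]
bottle_mid [(0.68, [402, 133]), (0.32, [99, 184])]
shoebrush_mid [(0.85, [456, 183])]
tin_mid [(0.57, [154, 227])]
basket [(0.61, [220, 148])]
tray [(0.77, [323, 146])]
pegjar_mid [(0.55, [98, 182])]
```

View pics/scene0.png

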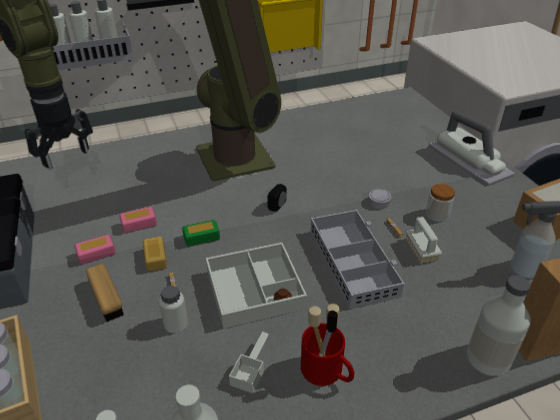

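View pics/top0.png

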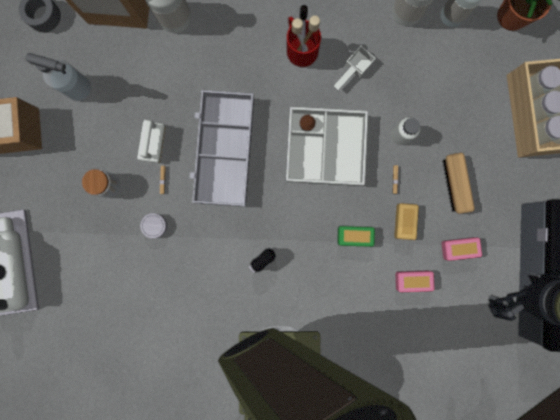

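Top view: the basket runs from (225,95) to (220,205) with its largest compartment nearest the robot. Its hook tabs are on the left (+y), so its frame is close to world. The tray is at (327,146) with the long compartment on the right and the dauber at (307,122), so it is also close to world.

Things that could be taken for each target:
- **Soap:** amber at top (407,221); decoys are green (356,236) and pink (462,249) and (415,281).
- **Scrub brush:** (150,140); the white scoop at (355,68) looks similar.
- **Bottle:** (409,128); the other bottles at (70,80), (170,15), (410,5) and (465,5) are bigger stock.
- **Tin:** (153,226), against the jar lid at (96,182).
- **Shoe brush:** (459,183), no rival.

Next I measure poses and check the choices in one close crop.

```bash
cat > h.py <<'E'
import numpy as np, cv2
from scipy.spatial.transform import Rotation as R
from rig import arm, claw, kinematics, vision, models, sign_off
def cloud(c):
    f=vision.grab_frame(c); h,w=f["depth"].shape
    K=np.array([[f["fx"],0,f["cx"]],[0,f["fy"],f["cy"]],[0,0,1.]])
    uv=np.mgrid[0:w,0:h].T.reshape(-1,1,2).astype(np.float64)
    n=cv2.undistortPoints(uv,K,np.array(f["D"],float)).reshape(h,w,2)
    d=f["depth"].astype(float); P=np.dstack([n[...,0]*d,-n[...,1]*d,-d,np.ones_like(d)])
    W=P@np.linalg.inv(np.array(f["camera_from_world"])).T
    W[d==0]=np.nan
    return f,W[...,:3]
def top_rect(W,seed,zlo,zhi,r=45):
    """minAreaRect of the connected patch zlo<z<zhi nearest the seed pixel"""
    m=((W[...,2]>zlo)&(W[...,2]<zhi)).astype(np.uint8)
    yy,xx=np.mgrid[0:m.shape[0],0:m.shape[1]]; m[np.hypot(xx-seed[0],yy-seed[1])>r]=0
    _,L,st,ce=cv2.connectedComponentsWithStats(m)
    ok=[i for i in range(1,len(st)) if st[i,4]>15]
    dist=lambda i: np.hypot(*(np.argwhere(L==i)[:,::-1]-seed).T).min()
    i=min(ok,key=dist); p=W[L==i]
    c,s,a=cv2.minAreaRect(p[:,:2].astype(np.float32))
    if s[0]<s[1]: s=s[::-1]; a+=90
    a=(a+90)%180-90
    return dict(c=np.round(c,1),size=np.round(s,1),ang=round(a,1),z=round(np.median(p[:,2]),1),n=len(p),mean=np.round(p.mean(0),1))
E
python3 - <<'E'
from h import *
f,W=cloud("top")
print("floor",np.nanmedian(W[240:300,180:240,2]))
for n,s,lo,hi,r in [("soap",(407,221),25,45,30),("scrubbar",(150,140),60,85,30),("bottlecap",(409,128),85,115,30),("bottlebody",(409,128),30,115,30),("shoebrush",(459,183),35,60,45),("tin",(153,226),18,34,25),("jar",(96,182),70,100,25),("basket",(200,150),32,54,70),("tray",(327,108),32,54,62)]:
    print(n,top_rect(W,s,lo,hi,r))
f2,W2=cloud("scene")
for n,s,lo,hi,r in [("soap",(155,252),25,45,20),("scrubbar",(426,235),58,85,30),("bottle",(172,290),40,115,35),("shoebrush",(104,290),40,60,35),("tin",(378,197),18,34,18)]:
    print("S",n,top_rect(W2,s,lo,hi,r))
cv2.imwrite("pics/crop.png",np.hstack([cv2.resize(f["frame"][y:y+110,x:x+120,::-1],None,fx=3.3,fy=4) for x,y in ((100,120),(380,110))]))
E
```

```text
floor 0.4894405704253586
soap {'c': array([ 378. , -321.2]), 'size': array([90. , 51.2]), 'ang': -5.4, 'z': np.float64(36.2), 'n': 739, 'mean': array([ 377.8, -319.6,   36. ])}
scrubbar {'c': array([582.8, 322.2]), 'size': array([90.9, 23.6]), 'ang': -9.3, 'z': np.float64(73.6), 'n': 345, 'mean': array([581.9, 321.1,  73.2])}
bottlecap {'c': array([ 600., -315.]), 'size': array([46.9, 40.8]), 'ang': 20.3, 'z': np.float64(103.4), 'n': 273, 'mean': array([ 598.4, -314. ,  100.5])}
bottlebody {'c': array([ 599.1, -315.2]), 'size': array([54., 52.]), 'ang': 37.9, 'z': np.float64(85.4), 'n': 528, 'mean': array([ 594.4, -309.3,   84.3])}
shoebrush {'c': array([ 471.8, -451.8]), 'size': array([147.5,  47.3]), 'ang': 8.4, 'z': np.float64(47.8), 'n': 1099, 'mean': array([ 470.4, -449.1,   47.2])}
tin {'c': array([371.9, 314.4]), 'size': array([62.5, 60.5]), 'ang': 89.8, 'z': np.float64(26.4), 'n': 520, 'mean': array([371.8, 313.7,  26.2])}
jar {'c': array([476.3, 438.6]), 'size': array([58.7, 58.4]), 'ang': 50.2, 'z': np.float64(84.0), 'n': 528, 'mean': array([475.9, 437.3,  83.3])}
basket {'
[... 366 characters left out ...]
g': -4.9, 'z': np.float64(35.1), 'n': 536, 'mean': array([ 387.5, -323.4,   34.6])}
S scrubbar {'c': array([587.3, 319.3]), 'size': array([93. , 24.3]), 'ang': -7.9, 'z': np.float64(72.4), 'n': 271, 'mean': array([592.1, 318.3,  71.2])}
S bottle {'c': array([ 609.6, -318.3]), 'size': array([52.5, 47.5]), 'ang': 77.5, 'z': np.float64(82.1), 'n': 767, 'mean': array([ 617.3, -318.5,   79.8])}
S shoebrush {'c': array([ 476.3, -453.5]), 'size': array([153.6,  46.1]), 'ang': 9.5, 'z': np.float64(47.0), 'n': 966, 'mean': array([ 482.7, -453. ,   46.7])}
S tin {'c': array([374.9, 312.8]), 'size': array([64.2, 62.9]), 'ang': 26.3, 'z': np.float64(25.3), 'n': 284, 'mean': array([377.9, 311.7,  25.1])}
```

View pics/crop.png

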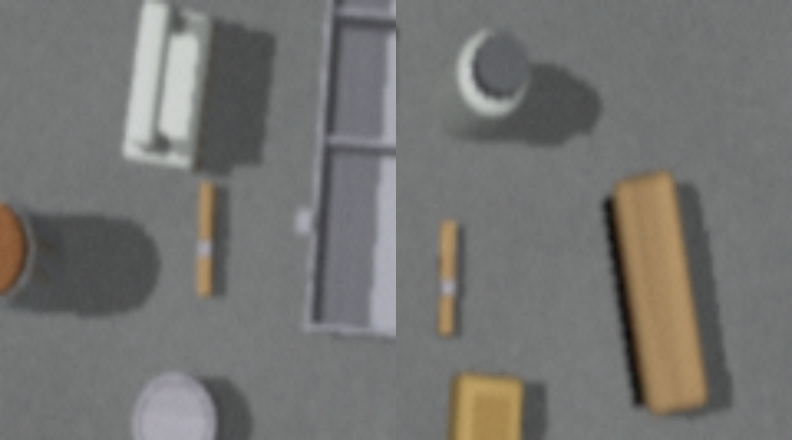

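The crop confirms amber soap, scrub brush, white bottle with grey cap, shoe brush, tin and jar. Next I fit the two containers' wall and divider templates in both cameras.

```bash
cat >> h.py <<'E'
from scipy.optimize import least_squares
def segs_basket():
    x,y=138.5,62.5
    return [(-x,-y,x,-y),(-x,y,x,y),(-x,-y,-x,y),(x,-y,x,y),(-21.5,-y,-21.5,y),(59.5,-y,59.5,y)]
def segs_tray():
    x,y=89.5,94
    return [(-x,-y,x,-y),(-x,y,x,y),(-x,-y,-x,y),(x,-y,x,y),(-x,7,x,7),(31.5,7,31.5,y)]
def fit(W,S,g,r):
    S=np.array(S,float); p=W.reshape(-1,3); p=p[(p[:,2]>40)&(p[:,2]<48.5)][:,:2]
    p=p[(np.abs(p-g[:2])<r).all(1)]
    def res(t):
        c,s=np.cos(t[2]),np.sin(t[2]); q=(p-t[:2])@np.array([[c,-s],[s,c]])
        a=S[:,:2];d=S[:,2:]-a; k=np.clip(((q[:,None]-a)*d).sum(2)/(d**2).sum(1),0,1)
        return np.linalg.norm(q[:,None]-a-k[...,None]*d,axis=2).min(1)
    o=least_squares(res,g,loss="soft_l1",f_scale=2,x_scale=[10,10,.1])
    return np.round(o.x,3),round(np.median(res(o.x)),2),len(p)
E
python3 - <<'E'
from h import *
for c in("top","scene"):
    f,W=cloud(c)
    print(c,"basket",fit(W,segs_basket(),[565,138,-.08],[165,85]),"tray",fit(W,segs_tray(),[555,-115,-.05],[115,118]))
E
```

```text
top basket (array([ 5.62752e+02,  1.36326e+02, -7.80000e-02]), np.float64(1.15), 570) tray (array([ 5.65638e+02, -1.20494e+02, -6.20000e-02]), np.float64(1.56), 629)
scene basket (array([ 5.65561e+02,  1.34749e+02, -7.70000e-02]), np.float64(1.19), 769) tray (array([ 5.69212e+02, -1.22795e+02, -5.80000e-02]), np.float64(1.35), 838)
```

```bash
cat >> h.py <<'E'
B=(564.2,135.5,-.078); T=(567.4,-121.6,-.06)
def inframe(F,x,y):
    c,s=np.cos(F[2]),np.sin(F[2]); return F[0]+c*x-s*y, F[1]+s*x+c*y
def q(phi,flip): return (R.from_euler("z",phi-np.pi/2+flip*np.pi)*R.from_euler("x",np.pi)).as_quat()
def above(xy,phi,z=230):
    """phi: closing direction, rad in world"""
    now=arm.observe()["joint_pos"]; best=[]
    for fl in(0,1):
        j=kinematics.ik([*xy,z],q(phi,fl))
        if j is not None: best.append((np.abs(np.array(j)-now).max(),fl))
    fl=min(best)[1]; arm.move_to([*xy,z],q(phi,fl))
def pick(xy,phi,z,force=45):
    claw.gripper_open(); above(xy,phi); arm.movel([*xy,z+40],feed=250)
    hit=arm.movel([*xy,z],feed=80,until_force=12); claw.clamp(force); arm.sleep(.2)
    s=arm.observe(); print("grip",hit,s["tcp_pos"].round(1),round(s["grip_width"],1),round(s["grip_force"],1))
    arm.movel([*xy,230],feed=250); s=arm.observe(); print("lifted",round(s["grip_width"],1),round(s["grip_force"],1),s["ft_force"].round(1),round(s["clock"],1))
def place(xy,phi,z):
    above(xy,phi); arm.movel([*xy,z+45],feed=250)
    hit=arm.movel([*xy,z],feed=60,until_force=8); arm.sleep(.15)
    s=arm.observe(); print("place",hit,s["tcp_pos"].round(1),round(s["grip_width"],1))
    claw.gripper_open(); arm.sleep(.2); arm.movel([*xy,230],feed=200); print(round(arm.observe()["clock"],1))
def snap(c,name):
    f=vision.grab_frame(c); cv2.imwrite(f"pics/{name}.png",f["frame"][:,:,::-1])
E
python3 - <<'E'
from h import *
d=np.radians
pick((379.5,-322),d(85),10)
place(inframe(B,-80,0),d(90+45)+B[2],14)
snap("top","soap")
E
```

```text
grip False [ 380.  -322.2   10.7] 49.2 47.9
lifted 49.1 47.0 [-0.7 -0.2 -2.6] 5.4
place True [483.3 141.4  13.7] 49.1
10.7
```

View pics/soap.png

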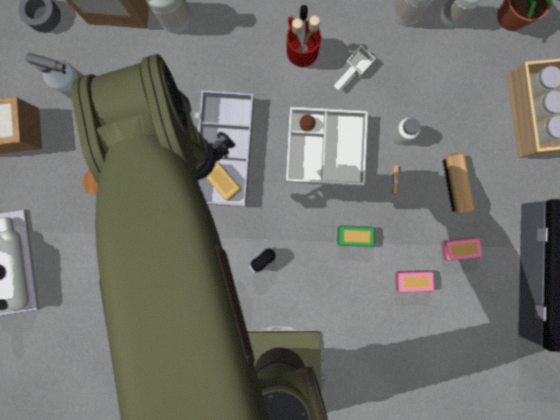

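The soap lies diagonally in the large compartment at top (221,181), flat. Next is the scrub brush, then the bottle.

Run:
```python
from h import *
d=np.radians
pick((585,320.8),d(90-8.6),50)
place(inframe(B,19,0),B[2],54)
pick((602.5,-317),d(45),47)
place(inframe(B,99,0),np.pi/2+B[2],51)
above((474,-452.6),d(99))
snap("top","b3")
```

```text
grip False [585.2 321.1  50.3] 20.9 46.0
lifted 21.2 45.6 [-0.4  0.1 -1.9] 15.8
place False [583.4 134.1  54.1] 21.1
20.5
grip False [ 603.2 -317.4   47.9] 52.6 48.3
lifted 52.2 47.6 [-0.   0.2 -2.5] 25.3
place True [661.5 127.6  50.9] 52.5
30.2
```

View pics/b3.png

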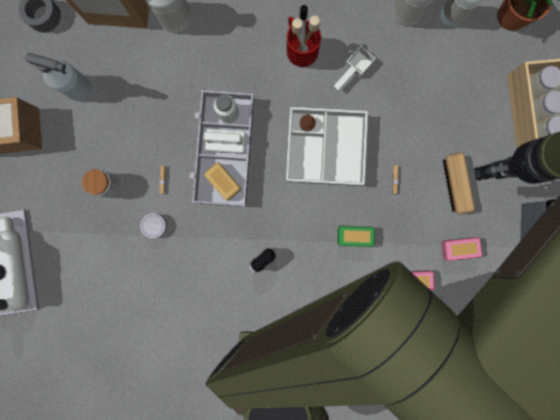

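The basket now holds all three: bottle at (224,105), scrub brush at (223,140), soap at (221,181). Next is the shoe brush, released with the fingertips clear of the tray walls, then the tin.

Run:
```python
from h import *
d=np.radians
pick((474,-452.6),d(99),31)
place(inframe(T,0,-43.5),np.pi/2+T[2],39)
pick((373.4,313.6),d(40),6)
place(inframe(T,-29,50.5),T[2]+d(30),10)
arm.move_to([350,-420,250],arm.observe()["ee_rot"])
f,W=cloud("top")
for n,s,lo,hi,r in [("soap",(221,181),30,43,22),("bar",(223,140),65,85,25),("cap",(224,105),95,115,20),("brush",(350,146),40,60,40),("tin",(315,160),20,36,20),("jar",(96,182),70,100,25)]:
    o=top_rect(W,s,lo,hi,r); F=T if n in("brush","tin") else B
    dd=o["c"]-F[:2]; c,sn=np.cos(F[2]),np.sin(F[2]); print(n,o,"local",np.round([c*dd[0]+sn*dd[1],-sn*dd[0]+c*dd[1]],1))
cv2.imwrite("pics/end.png",f["frame"][:,:,::-1]); snap("scene","ends")
```

```text
grip False [ 474.4 -452.9   31.8] 44.8 48.0
lifted 44.9 47.3 [-0.2 -0.1 -2.9] 35.9
place False [ 565.3 -165.2   39.5] 44.8
40.6
grip False [373.9 314.    7.1] 62.4 48.2
lifted 62.1 49.2 [-0.4 -0.8 -0.9] 45.9
place True [540.3 -69.3  10.2] 62.1
50.9
soap {'c': array([481.7, 141. ]), 'size': array([90.3, 50. ]), 'ang': 40.8, 'z': np.float64(39.0), 'n': 684, 'mean': array([481.1, 140.2,  38.7])} local [-82.7  -0.9]
bar {'c': array([585. , 134.1]), 'size': array([88. , 22.1]), 'ang': 86.0, 'z': np.float64(76.6), 'n': 318, 'mean': array([583.8, 132.5,  76.4])} local [20.8  0.2]
cap {'c': array([658.1, 127.4]), 'size': array([37.3, 36.1]), 'ang': -18.1, 'z': np.float64(106.9), 'n': 211, 'mean': array([657.2, 126.4, 106.6])} local [94.2 -0.8]
brush {'c': array([ 562.8, -163.9]), 'size': array([148.2,  47.3]), 'ang': -3.5, 'z': np.float64(50.6), 'n': 1104, 'mean': array([ 561. , -163. ,   50.3])} local [ -2.1 -42.5]
tin {'c': array([536.8, -70.1]), 'size': array([62. , 53.1]), 'ang': -16.3, 'z': np.float64(29.5), 'n': 435, 'mean': array([537.1, -69.4,  29.5])} local [-33.6  49.6]
jar {'c': array([475.9, 438. ]), 'size': array([59.7, 58.2]), 'ang': 47.5, 'z': np.float64(83.8), 'n': 534, 'mean': array([475.6, 437.1,  83.1])} local [-111.6  294.7]
```

View pics/end.png

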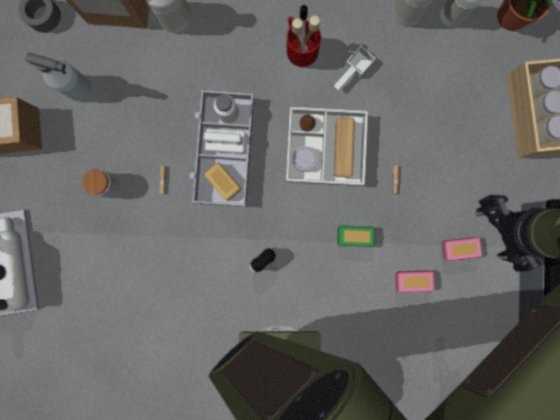

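View pics/ends.png

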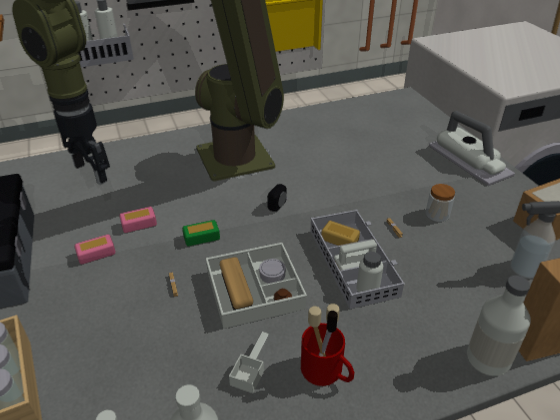

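Both views show all five in their compartments, with top heights of 39, 77, 107, 51 and 29 mm, as they should be on the floors. The jar has not moved (96,182), and the gripper is clear.

```bash
python3 -c "
from rig import sign_off
print(sign_off())"
```

```text
the job is handed in; nothing more can be done
None
```

Both kits are made up and the job is handed in: my last measurement had all five items flat on the floors of their own compartments, the peg jar where it was and the arm clear, at about 51 s of the 141 s allowed; `sign_off` returned no verdict.

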